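# Tip sawn shell blanks from the tray into the tub and cover it

## Task

Lift the small metal tray off the sloping stone without spilling, and tip it low over the plastic tub so that all five shell blanks slide in; they are brittle, so do not let them fall far. Set the empty tray back on the sloping stone as it stood, with its closed end against the wooden stop, then lay the plywood cover squarely on the tub so that it closes it. Leave the tub and all the other things on the bench where they are.

Things in the scene. Friction and masses are not known exactly. Their poses are not given: they have to be found in the camera images.
- stone: Fixed concrete block, 180 (x) by 130 (y) mm; origin: centre of its underside, z up. Its top slopes 20 degrees down to +x: 95 mm high at the -x end (towards the robot, yaw within 0.35 rad), 62 at the centre, 29 at the +x end. A wooden stop strip across the slope (112 mm along y, 10 thick, 12 above the slope) near the low end holds the tray.
- tray: Loose aluminium tray 140 (x) by 104 (y) mm, 0.26 kg. Origin: centre of its underside, z normal to the floor. Floor 3 mm, sides and +x end 25 mm high, -x end (nose) open, no lip. Starts on the slope, nose up, closed end at the stop, axes x and y as the stone's but tilted 20 degrees, origin 62 mm above the stone's. Blanks slide at slopes over 22 to 31 degrees; tip it 40 to 50.
- tray_grip (a point): Centre of the tray's wooden handle bar, which bridges it: 98 mm along the tray's y, 12 thick along x, 16 high along z; 8 mm to +x of the tray's origin and 74 mm above its underside. Grip across the 12 mm, fingers along the tray's -z. Thin posts at y = +-50 mm carry it. The tray balances close below it.
- tray_nose (a point): Middle of the open nose edge of the tray, on top of its floor (70 mm to -x of the tray's origin).
- tub: Loose white plastic open tub, 180 (x) by 140 (y) mm, 60 mm high, walls and floor 4 mm, 0.4 kg. Origin: centre of its underside, z up.
- cover: Loose flat plywood cover, 196 (x) by 156 (y) by 6 mm, about 0.22 kg, lying on the bench with its handle up. Origin: centre of its underside. No rim below; on the tub it overhangs by 8 mm all round.
- cover_grip (a point): Point to grip on the cover's wooden handle, 32 mm above the cover's underside, over its centre. The handle is an upright fin 80 mm along the cover's x, 14 mm thick along its y, from 6 to 46 mm above the underside.
- blank0: Loose shell blank, block 34 x 22 x 16 mm. Origin: centre of its underside as it starts, lying in the tray.
- blank1: Loose shell blank, disc 32 mm across, 15 mm high. Origin: centre of its underside as it starts, lying in the tray.
- blank2: Loose shell blank, block 28 x 28 x 15 mm. Origin: centre of its underside as it starts, lying in the tray.
- blank3: Loose shell blank, disc 36 mm across, 13 mm high. Origin: centre of its underside as it starts, lying in the tray.
- blank4: Loose shell blank, block 32 x 24 x 18 mm. Origin: centre of its underside as it starts, lying in the tray.
- glue: Bystander: white upright bottle with a dark cap, 44 mm across, 150 mm high. Origin: centre of its underside.
- tin: Bystander: flat grey oval tin, 160 (x) by 50 (y) by 30 mm. Origin: centre of its underside.
- saw: Bystander: fret saw lying flat, some 185 (x) by 110 (y) mm, up to 24 mm high, wooden handle to -x. Origin: on the line of its handle and blade, at bench height; it reaches from x -110 to 74 mm and y -12 to 104 mm.
- brush: Bystander: brush lying along its x axis, 160 mm long, about 25 mm high. Origin: its middle, at bench height.
- jar: Bystander: amber jar with a metal lid, 54 mm across, 70 mm high. Origin: centre of its underside.
- whetstone: Bystander: brown whetstone 150 (x) by 50 (y) by 28 mm, lying flat. Origin: centre of its underside.
Not all that is in view belongs to the job. Leave any purple or yellow look-alike of the blank2 alone.

How it is judged:
On the way, in this order (a step that is already met when the one before it is completed fails the run):
1. the tray is lifted clear of the stone with all five blanks in it (z of tray in the frame of stone above 0.1 m and contact force between the fingers and tray above 1 N and distance between each of blank0, blank1, blank2, blank3, blank4 and tray below 0.085 m), for 0.2 s.
2. all five blanks are in the tub while the tray is still held (x of blank0 in the frame of tub between -0.088 and 0.088 m and y of blank0 in the frame of tub between -0.068 and 0.068 m and z of blank0 in the frame of tub between -0.002 and 0.06 m and x of blank1 in the frame of tub between -0.088 and 0.088 m and y of blank1 in the frame of tub between -0.068 and 0.068 m and z of blank1 in the frame of tub between -0.002 and 0.06 m and x of blank2 in the frame of tub between -0.088 and 0.088 m and y of blank2 in the frame of tub between -0.068 and 0.068 m and z of blank2 in the frame of tub between -0.002 and 0.06 m and x of blank3 in the frame of tub between -0.088 and 0.088 m and y of blank3 in the frame of tub between -0.068 and 0.068 m and z of blank3 in the frame of tub between -0.002 and 0.06 m and x of blank4 in the frame of tub between -0.088 and 0.088 m and y of blank4 in the frame of tub between -0.068 and 0.068 m and z of blank4 in the frame of tub between -0.002 and 0.06 m and contact force between the fingers and tray above 1 N), for 0.2 s.
3. the tray is back on the sloping stone, nose up, and let go (x of tray in the frame of stone between -0.025 and 0.025 m and y of tray in the frame of stone between -0.025 and 0.025 m and z of tray in the frame of stone between 0.05 and 0.076 m and angle between tray's own z axis and vertical between 0.26 and 0.44 rad and x of tray_nose in the frame of stone below -0.04 m and contact force between the fingers and tray below 0.5 N and linear speed of tray below 0.03 m/s), for 0.2 s.
At the end, for the whole second after the job is handed in: All five blanks lie in the tub; the tray rests released on the slope within 25 mm of its place there, sloping 15 to 25 degrees, nose at the high end; the cover lies flat on the tub's rim, centred within 15 mm and turned less than 0.15 rad from it; all at rest (all of step 3 and x of blank0 in the frame of tub between -0.088 and 0.088 m and y of blank0 in the frame of tub between -0.068 and 0.068 m and z of blank0 in the frame of tub between -0.002 and 0.06 m and x of blank1 in the frame of tub between -0.088 and 0.088 m and y of blank1 in the frame of tub between -0.068 and 0.068 m and z of blank1 in the frame of tub between -0.002 and 0.06 m and x of blank2 in the frame of tub between -0.088 and 0.088 m and y of blank2 in the frame of tub between -0.068 and 0.068 m and z of blank2 in the frame of tub between -0.002 and 0.06 m and x of blank3 in the frame of tub between -0.088 and 0.088 m and y of blank3 in the frame of tub between -0.068 and 0.068 m and z of blank3 in the frame of tub between -0.002 and 0.06 m and x of blank4 in the frame of tub between -0.088 and 0.088 m and y of blank4 in the frame of tub between -0.068 and 0.068 m and z of blank4 in the frame of tub between -0.002 and 0.06 m and horizontal distance between cover and tub below 0.015 m and z of cover in the frame of tub between 0.055 and 0.067 m and angle between the x axis of cover and the x axis of tub, either way round below 0.15 rad and angle between cover's own z axis and vertical below 0.06 rad and linear speed of cover below 0.02 m/s); the robot touches nothing.
It fails at once if the tub is shoved more than 40 mm (distance of tub from where it was at the start of the episode above 0.04 m).
It fails at once if a bystander (glue bottle, tin, saw, brush, jar, whetstone) is moved more than 40 mm (distance of any of glue, tin, saw, brush, jar, whetstone from where it was at the start of the episode above 0.04 m).
It fails at once if a blank falls from more than about 30 cm (faster than 2.5 m/s) (linear speed of any of blank0, blank1, blank2, blank3, blank4 above 2.5 m/s).
It also fails if it takes over 69 s, if anything falls off the work surface, if the arm or the gripper's body presses on something with over 40 N, if the wrist force passes 120 N, or if a joint passes its speed limit or range.

## Robot

A 7-joint arm with a two-finger parallel gripper is mounted at the origin on the work surface. World frame = base frame: x ahead of the robot, y to its left, z up, the work surface at z = 0. Lengths are in m, angles in rad, forces in N, time in s.
With the tool pointing down it reaches from about 0.4 to 0.9 m from the base axis. Payload 5.6 kg.
Tool frame: the origin (TCP) lies midway between the tips of the shut fingers; the grasp point (between the pads) lies tcp_to_grasp behind it (tcp_to_grasp is the distance from the TCP to the grasp point, in m); z points along the fingers, y is the line along which they close (so a half turn about z gives the same grasp; the last joint's range is limited). The gripper opens to 92 mm and grips with 3 to 60 N. Pads are 20 mm wide; open, the fingers measure 128 mm over their backs; the gripper's body (75 mm by 189 mm) begins 69 mm behind the grasp point.
Start: joints at [-1.3, 0.468, -0.012, 1.603, 0.006, 1.071, -0.056], TCP at [0.201, 0.618, 0.215] pointing down, gripper open.
Joint ranges: [-2.53, 2.53], [-0.31, 2.02], [-1.57, 1.55], [0.28, 2.44], [-1.29, 4.43], [0.15, 1.84], [-2.92, 2.92]. Speed limits (rad/s): [2.57, 2.57, 3.14, 3.14, 3.14, 3.14, 3.14].

## Interface

Orientations are given as [roll, pitch, yaw] about the fixed x, y, z axes, in that order (R = Rz(yaw) Ry(pitch) Rx(roll)).
In Python, from workcell import get_state, snapshot, hand_in, tcp_to_grasp gives the robot as it stands.
- The arm moves only by the tool arm_command, never from a script. Its argument "increments" is a list of rows, each a list of 7 numbers: the shift along the tool's x, y, z in m, then the turn, a rotation vector about the tool's x, y, z in rad, then the finger opening in m, from 0 to 0.0919. In form: [[tx, ty, tz, wx, wy, wz, grip], ...]. A call has 1 to 12 rows; each row is the pose to reach, as a shift and turn from the pose commanded when the call began, along the tool's axes at that moment; what a row does not reach only later rows make up. A row lasts 1/8 s, in which the tool goes at most 62.5 mm and 10.7 degrees, less where a joint would pass 70% of its speed; a pose out of reach is approached as far as the arm can. A call with a gripper value outside its range is refused whole. The fingers move at their own pace and stop on an object; "force" is the grip in N (left out, the last holds). Time passes only in rows, so rows that repeat a pose let the fingers close. It gives the time, the measured TCP pose, the force, the opening and the grip force at its end, in the units of the state.
- get_state(): the state, without advancing time (a new reading comes with each control period).
- snapshot(name): name is "scene" or "side" or "wrist"; returns a dict with "frame" (420x560x3 uint8, blue, green, red), "fx", "fy", "cx", "cy" (pixels), "dist" ([k1, k2, p1, p2, k3] as OpenCV has them; the pictures are not rectified), "camera_from_world" (4x4, takes a point from world to camera coordinates). Camera axes: x right, y down, z forward; pixel columns grow to the right and rows downward; lengths in m; the calibration is good to about 2 mm. A picture is of the moment at which its call begins. There is no depth.
- hand_in(): hands the job in; it is judged then, once.
The state is a dict: "time": time; "joint_pos": joint angles; "qvel": joint speeds; "joint_torque": joint torques, N m; "tool_pos": TCP position; "tcp_rot": TCP orientation; "ft_force": force on the tool from outside, world axes, zero at the start; "ft_torque": the same for the moment, N m; "finger_gap": finger opening in m; "gripper_force": force on a finger pad.
Only numpy, scipy, OpenCV 4.12 (cv2) and the standard library are available. Lean on these libraries where they do the work, as an engineer would, in place of code of your own. Each camera call takes 0.05 s, during which the arm holds its last target. There are 200 camera calls.

## Working session

There is one attempt and no reset: what is moved stays moved. The work goes in short steps, Python scripts to look and compute and a tool call to move; the robot and the scene stay as the last step left them, time stands still between calls to the robot, and variables do not carry over. Pictures are saved under pics/ and viewed, at most 10 in all, crops included, and the job is handed in when it is done.

Besides the shell and the picture viewer there is one more tool, called in YAML: its name, and indented under it one key for each argument. arm_command: Moves the arm, as the interface text tells. Its arguments: {"type":"object","properties":{"increments":{"type":"array","items":{"type":"array","items":{"type":"number"}}},"force":{"type":"number"}},"required":["increments"]}

```bash
mkdir -p pics; ls; cat > h.py <<'E'
import numpy as np, cv2, json
from workcell import get_state, snapshot, hand_in, tcp_to_grasp
from scipy.spatial.transform import Rotation as R
def snap(name, fn):
    s=snapshot(name); cv2.imwrite('pics/%s.png'%fn,s['frame'])
    np.savez('pics/%s.npz'%fn,**{k:np.array(v) for k,v in s.items()}); return s
def load(fn): return dict(np.load('pics/%s.npz'%fn))
def K(s): return np.array([[s['fx'],0,s['cx']],[0,s['fy'],s['cy']],[0,0,1]],float)
def ray(s,uv):
    p=cv2.undistortPoints(np.array([[uv]],float),K(s),np.array(s['dist'],float))[0,0]
    T=np.array(s['camera_from_world']); Rm=T[:3,:3]; return -Rm.T@T[:3,3], Rm.T@np.array([p[0],p[1],1])
def onz(s,uv,z):
    o,d=ray(s,uv); return o+d*(z-o[2])/d[2]
def proj(s,P):
    T=np.array(s['camera_from_world']); r,_=cv2.Rodrigues(T[:3,:3])
    return cv2.projectPoints(np.array(P,float).reshape(-1,3),r,T[:3,3],K(s),np.array(s['dist'],float))[0][:,0]
E
python3 - <<'E'
from h import *
print(tcp_to_grasp, get_state())
for n in ('scene','side','wrist'):
    s=snap(n,n+'0'); T=np.array(s['camera_from_world']); print(n,-T[:3,:3].T@T[:3,3],T[2,:3],s['fx'])
a=cv2.imread('pics/scene0.png'); cv2.imwrite('pics/scene0b.png',cv2.resize(a,(800,600),interpolation=cv2.INTER_CUBIC))
a=cv2.imread('pics/side0.png'); cv2.imwrite('pics/side0b.png',cv2.resize(a,(800,600),interpolation=cv2.INTER_CUBIC))
E
```

```text
pics
0.0187 {'time': 0.0, 'joint_pos': array([-1.30001738,  0.46837159, -0.011599  ,  1.6035824 ,  0.00599863,
        1.07140716, -0.05626513]), 'qvel': array([-0.00035318, -0.00017437,  0.00051249, -0.00013154,  0.00256629,
       -0.00072812, -0.00045799]), 'joint_torque': array([-7.16637032e-05, -5.20579898e+01, -1.26396699e-02, -2.43742132e+01,
       -5.66488900e-02,  1.73364719e-02,  1.62196143e-04]), 'tool_pos': array([0.20051936, 0.61770272, 0.21366104]), 'tcp_rot': array([-3.13986291e+00,  1.22434579e-04,  2.82778043e+00]), 'ft_force': array([-0.54494212, -0.13822049, -1.1060627 ]), 'ft_torque': array([0.00168943, 0.0143683 , 0.03042718]), 'gripper_force': 0.0, 'finger_gap': 0.0921226968112055}
scene [1.32347445 0.33696445 0.74999205] [-0.71929716 -0.38350917 -0.57925151] 416.0029798801464
side [0.45312723 0.94795891 0.85974056] [ 0.05852694 -0.80790478 -0.58639957] 519.9130979559168
wrist [0.12197962 0.64363733 0.38247194] [ 0.27981886 -0.09185614 -0.9556484 ] 298.26457831907203
```

View pics/scene0b.png

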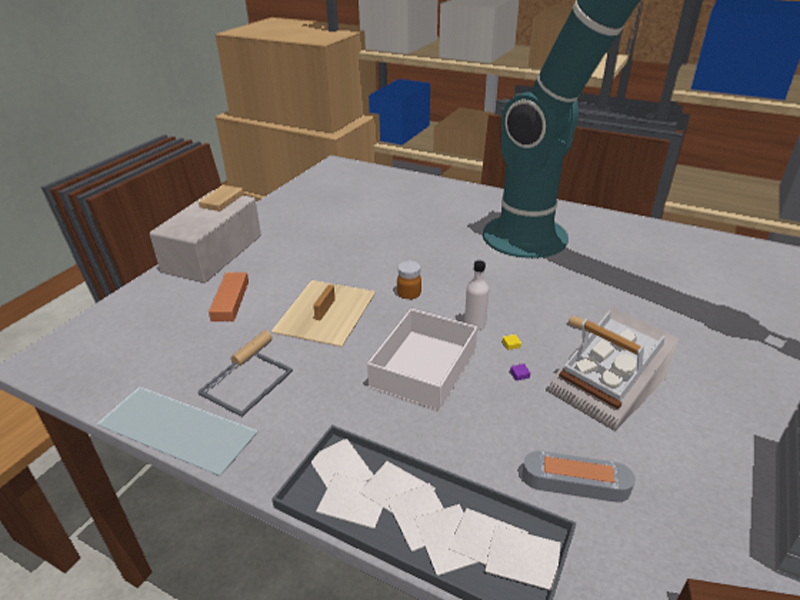

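View pics/side0b.png

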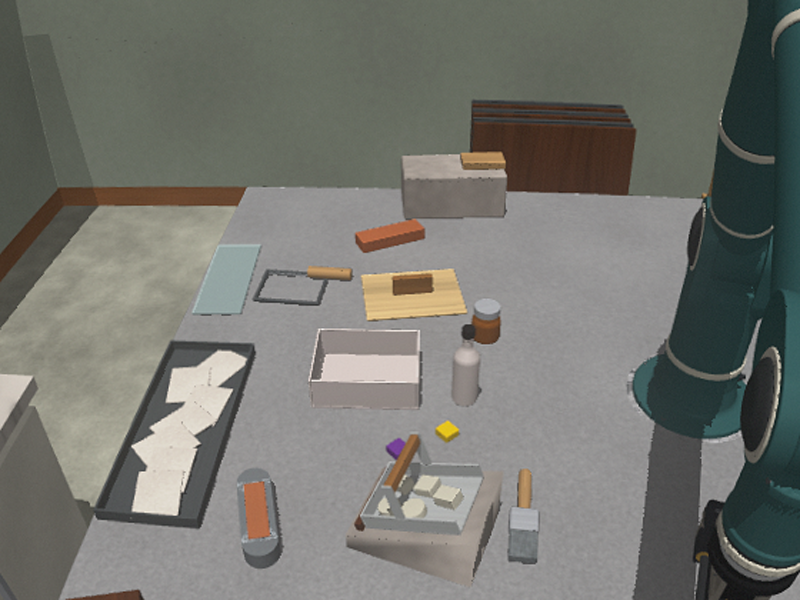

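Scene view: the tray is on the stone at about (610,355), the tub at (425,360), the cover at (325,310), the glue at (477,300) and the jar at (409,280), in 800-px coordinates. The side view shows the same things, plus the brush at (523,515). I'll enlarge both to read corners.

```bash
python3 - <<'E'
from h import *
def crop(fn,u0,v0,u1,v1,f,out):
    a=cv2.imread(f'pics/{fn}.png')[v0:v1,u0:u1]; a=cv2.resize(a,None,fx=f,fy=f,interpolation=cv2.INTER_CUBIC)
    for u in range((u0+19)//20*20,u1,20):
        cv2.line(a,(int((u-u0)*f),0),(int((u-u0)*f),6),(0,0,255),1); cv2.putText(a,str(u),(int((u-u0)*f)+2,12),0,.35,(0,0,255))
    for v in range((v0+19)//20*20,v1,20):
        cv2.line(a,(0,int((v-v0)*f)),(6,int((v-v0)*f)),(0,0,255),1); cv2.putText(a,str(v),(8,int((v-v0)*f)+4),0,.35,(0,0,255))
    cv2.imwrite(f'pics/{out}.png',a)
crop('scene0',185,180,485,310,2.66,'c1')
crop('side0',205,180,385,410,2.6,'c2')
E
```

```text
(no output)
```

View pics/c1.png

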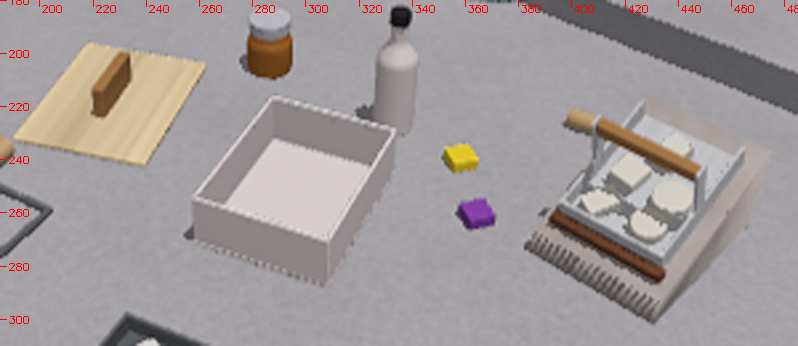

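View pics/c2.png

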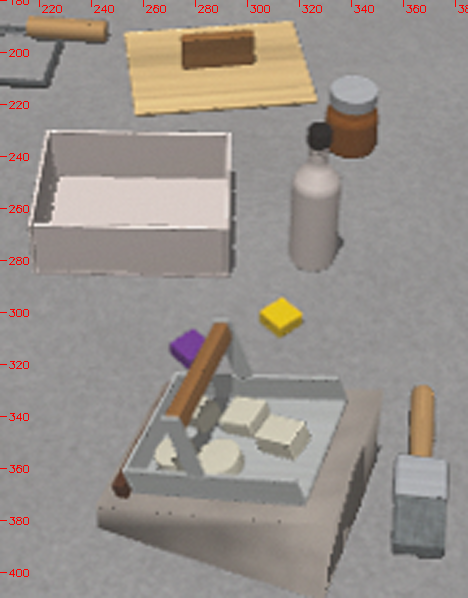

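Both crops show clear rim corners on the tub, the cover's outline, the handle bar ends (c1 572,120 and 697,172; c2 220,328 and 178,413) and the tray corners. Next I fit poses from both views.

```bash
cat > fit.py <<'E'
from h import *
from scipy.optimize import least_squares
A,B=load('scene0'),load('side0')
a=lambda x,y:(185+x/2.66,180+y/2.66); b=lambda x,y:(205+x/2.6,180+y/2.6)
def fit(name,obs,p0,M):
    f=lambda p:np.concatenate([proj(s,M(p,np.array(P)))[0]-np.array(uv) for s,uv,P in obs])
    r=least_squares(f,p0,loss='soft_l1'); print(name,np.round(r.x,4)); print(np.round(f(r.x).reshape(-1,2),1).tolist()); return r.x
yawM=lambda p,P:R.from_euler('z',p[2]).apply(P)+[p[0],p[1],0]
trM=lambda p,P:(R.from_euler('z',p[2])*R.from_euler('y',20,degrees=True)).apply(P)+[p[0],p[1],.062]
X,Y,Z=.09,.07,.06
tub=[(A,a(275,97),(-X,-Y,Z)),(A,a(396,129),(-X,Y,Z)),(A,a(330,237),(X,Y,Z)),(A,a(193,199),(X,-Y,Z)),(A,a(322,284),(X,Y,0)),
 (B,b(45,131),(X,-Y,Z)),(B,b(231,133),(-X,-Y,Z)),(B,b(232,226),(-X,Y,Z)),(B,b(32,227),(X,Y,Z)),(B,b(232,276),(-X,Y,0)),(B,b(33,272),(X,Y,0))]
X,Y,Z=.098,.078,.006
cov=[(A,a(90,43),(-X,-Y,Z)),(A,a(206,64),(-X,Y,Z)),(A,a(147,164),(X,Y,Z)),(A,a(13,137),(X,-Y,Z)),
 (B,b(124,31),(X,-Y,Z)),(B,b(292,22),(-X,-Y,Z)),(B,b(317,102),(-X,Y,Z)),(B,b(135,115),(X,Y,Z))]
X,Y,Z=.07,.052,.025
tr=[(A,a(668,262),(X,Y,Z)),(A,a(561,207),(X,-Y,Z)),(A,a(745,150),(-X,Y,Z)),(A,a(643,101),(-X,-Y,Z)),
 (B,b(125,470),(X,Y,Z)),(B,b(178,375),(X,-Y,Z)),(B,b(345,380),(-X,-Y,Z)),(B,b(307,483),(-X,Y,Z)),
 (A,a(572,120),(.008,-.049,.074)),(A,a(697,172),(.008,.049,.074)),(B,b(220,328),(.008,-.049,.074)),(B,b(178,413),(.008,.049,.074))]
st=[(A,a(653,322),(.09,.065,0)),(A,a(527,247),(.09,-.065,0)),(B,b(98,527),(.09,.065,0)),(B,b(328,597),(-.09,.065,0)),(B,b(382,390),(-.09,-.065,.095))]
fit('tub',tub,[.6,0.2,0],yawM);fit('cover',cov,[.55,-.1,0],yawM);fit('stone',st,[.5,.45,0],yawM);fit('tray',tr,[.5,.45,0],trM)
for n,uvA,uvB,h in(('glue',a(400,15),b(320,137),.15),('jar',a(270,20),b(353,90),.07)): print(n,onz(A,uvA,h),onz(B,uvB,h))
E
python3 fit.py
```

```text
tub [ 0.5641 -0.0133  0.0342]
[[-0.9, -1.7], [0.9, -1.1], [0.5, 0.6], [-0.0, -1.4], [2.8, 0.7], [0.3, -1.1], [0.0, -1.2], [-0.3, 0.3], [-1.2, -1.1], [-0.6, -0.1], [0.4, 0.3]]
cover [ 0.4984 -0.2736  0.1651]
[[0.1, -0.6], [1.6, -0.6], [0.2, -0.2], [0.6, -0.2], [-0.5, 0.1], [-0.1, -0.7], [-0.2, -0.8], [-0.9, -0.9]]
stone [ 0.4566  0.3003 -0.3132]
[[0.1, -0.1], [0.8, 0.9], [0.3, -0.5], [-1.1, 0.3], [0.9, -1.4]]
tray [ 0.4541  0.3011 -0.3101]
[[-1.3, -3.0], [0.0, -3.2], [0.6, -2.4], [0.0, -1.6], [-0.2, 0.2], [-0.6, -1.1], [-1.2, -2.0], [-3.0, -0.8], [10.5, 1.1], [1.6, -0.2], [2.3, 0.2], [-0.1, 4.3]]
glue [0.40988003 0.02519222 0.15      ] [0.39781736 0.03630454 0.15      ]
jar [ 0.36388742 -0.145804    0.07      ] [ 0.35712498 -0.14401792  0.07      ]
```

```bash
cat > mv.py <<'E'
from h import *
TRAY=(np.array([.455,.3007,.062]),R.from_euler('z',-.311)*R.from_euler('y',20,degrees=True))
TUB=(np.array([.5641,-.0133,0]),R.from_euler('z',.034)); COV=(np.array([.4984,-.2736,0]),R.from_euler('z',.165))
T2T=R.from_matrix([[0,1,0],[1,0,0],[0,0,-1]])   # tool in tray
def tool_for_tray(t,back=0):
    p,r=t; return p+r.apply([.008,0,.074-tcp_to_grasp+back]), r*T2T
def delta(tgt,frm=None):
    if frm is None:
        s=get_state(); frm=(s['tool_pos'],R.from_euler('xyz',s['tcp_rot']))
    d=frm[1].inv().apply(tgt[0]-frm[0]); w=(frm[1].inv()*tgt[1]).as_rotvec()
    print('d',np.round(d,4).tolist(),'w',np.round(w,3).tolist(),'len %.3f ang %.1f'%(np.linalg.norm(d),np.degrees(np.linalg.norm(w))),'to',np.round(tgt[0],3))
E
python3 -c "
from mv import *
delta(tool_for_tray(TRAY,.09))"
```

```text
d [-0.3971, -0.2229, 0.0184] w [0.273, 0.275, 1.55] len 0.456 ang 91.6 to [0.509 0.283 0.196]
```

arm_command:
  increments:
    - [-0.1,-0.056,0,0.068,0.069,0.388,0.06]
    - [-0.2,-0.11,0,0.137,0.137,0.775,0.06]
    - [-0.2,-0.11,0,0.137,0.137,0.775,0.06]
    - [-0.3,-0.167,0,0.205,0.206,1.16,0.06]
    - [-0.3,-0.167,0,0.205,0.206,1.16,0.06]
    - [-0.397,-0.223,0.018,0.273,0.275,1.55,0.06]
    - [-0.397,-0.223,0.018,0.273,0.275,1.55,0.06]
    - [-0.397,-0.223,0.018,0.273,0.275,1.55,0.06]
    - [-0.397,-0.223,0.018,0.273,0.275,1.55,0.06]
    - [-0.397,-0.223,0.018,0.273,0.275,1.55,0.06]
    - [-0.397,-0.223,0.018,0.273,0.275,1.55,0.06]
    - [-0.397,-0.223,0.018,0.273,0.275,1.55,0.06]

```text
time: 1.65
tool_pos: [0.509, 0.2844, 0.1968]
tcp_rot: [-2.792, -0.003, 1.262]
ft_force: [-0.7, -0.1, 0.3]
finger_gap: 0.0602
gripper_force: 0.0
```

```bash
python3 -c "
from mv import *
delta(tool_for_tray(TRAY,.09)); delta(tool_for_tray(TRAY,0)); print(get_state()['joint_pos'])
s=snap('wrist','w1')
p,r=TRAY
P=lambda *q:p+r.apply(q)
pts=[P(.008,y,z) for y in(-.049,.049) for z in (.066,.082)]+[P(x,y,.025) for x in(-.07,.07) for y in(-.052,.052)]
a=s['frame'].copy()
for q in proj(s,pts): cv2.circle(a,tuple(int(v) for v in np.round(q)),3,(0,0,255),1)
cv2.imwrite('pics/w1b.png',a)"
```

```text
d [-0.001, 0.0011, 0.0006] w [-0.0, -0.001, 0.003] len 0.002 ang 0.2 to [0.509 0.283 0.196]
d [-0.0012, 0.0012, 0.0906] w [-0.0, -0.001, 0.003] len 0.091 ang 0.2 to [0.48  0.293 0.111]
[-0.7070786   0.54425991  0.38594986  1.61786883 -0.42062845  1.32705791
 -0.48501555]
```

View pics/w1b.png

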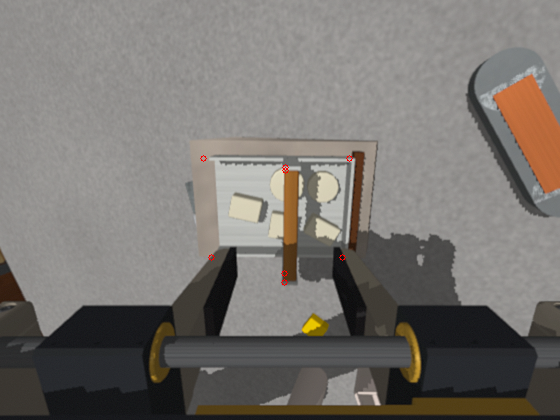

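The wrist view shows all five blanks in the tray and the bar at u≈291, against a predicted 286. The tray is therefore about 4 mm further along its +x, so I shift and descend.

arm_command:
  increments:
    - [-0.001,0.005,0.03,0,0,0,0.06]
    - [-0.001,0.005,0.06,0,0,0,0.06]
    - [-0.001,0.005,0.08,0,0,0,0.06]
    - [-0.001,0.005,0.09,0,0,0,0.06]
    - [-0.001,0.005,0.09,0,0,0,0.06]
    - [-0.001,0.005,0.09,0,0,0,0.0]
    - [-0.001,0.005,0.09,0,0,0,0.0]
    - [-0.001,0.005,0.09,0,0,0,0.0]
    - [-0.001,0.005,0.09,0,0,0,0.0]
    - [-0.001,0.005,0.09,0,0,0,0.0]
    - [-0.001,0.005,0.09,0,0,0,0.0]
  force: 40

```text
time: 3.08
tool_pos: [0.4843, 0.2908, 0.1104]
tcp_rot: [-2.792, -0.002, 1.26]
ft_force: [-1.1, -1.0, 0.6]
finger_gap: 0.0116
gripper_force: 40.0
```

arm_command:
  increments:
    - [0,-0.002,-0.005,0,0,0,0]
    - [0,-0.005,-0.014,0,0,0,0]
    - [0,-0.01,-0.028,0,0,0,0]
    - [0,-0.017,-0.046,0,0,0,0]
    - [0,-0.024,-0.066,0,0,0,0]
    - [0,-0.031,-0.085,0,0,0,0]
    - [0,-0.037,-0.102,0,0,0,0]
    - [0,-0.041,-0.113,0,0,0,0]
    - [0,-0.041,-0.113,0,0,0,0]
    - [0,-0.041,-0.113,0,0,0,0]
    - [0,-0.041,-0.113,0,0,0,0]
  force: 50

```text
time: 4.45
tool_pos: [0.484, 0.2903, 0.2297]
tcp_rot: [-2.791, -0.001, 1.26]
ft_force: [0.1, -0.0, -3.9]
finger_gap: 0.0116
gripper_force: 50.0
```

```bash
cat >> mv.py <<'E'
G=(np.array([.4843,.2908,.1104]),R.from_euler('xyz',[-2.792,-.002,1.26]))  # tool at tray place
def pour(tip,nose):  # nose in tub frame, tip deg nose down
    r=TUB[1]*R.from_euler('y',-tip,degrees=True); n=TUB[0]+TUB[1].apply(nose)
    return tool_for_tray((n-r.apply([-.07,0,.003]),r))
E
python3 -c "
from mv import *
s=get_state(); print(s['time'],s['tool_pos'],s['ft_force'])
T=pour(-10,[.02,0,.17]); T=(T[0]*0+[.63,-.01,.26],T[1]); delta(T)
U=pour(0,[.055,0,.14]); delta(U,T); V=pour(45,[.05,0,.075]); delta(V,U); delta(pour(48,[.05,0,.075]),V)"
```

```text
4.45 [0.48399724 0.29031699 0.2296953 ] [ 0.09440083 -0.00603185 -3.86563942]
d [-0.2413, 0.2064, -0.1078] w [-0.174, -0.09, -0.333] len 0.335 ang 22.1 to [ 0.63 -0.01  0.26]
d [-0.0011, 0.0778, 0.055] w [-0.175, 0.0, 0.0] len 0.095 ang 10.0 to [ 0.697 -0.009  0.192]
d [0.0, -0.0648, 0.0252] w [-0.785, -0.0, 0.0] len 0.070 ang 45.0 to [ 0.632 -0.011  0.167]
d [-0.0, -0.0028, -0.004] w [-0.052, 0.0, -0.0] len 0.005 ang 3.0 to [ 0.627 -0.011  0.168]
```

arm_command:
  increments:
    - [-0.008,0.007,-0.004,-0.006,-0.003,-0.011,0]
    - [-0.024,0.021,-0.011,-0.017,-0.009,-0.033,0]
    - [-0.048,0.041,-0.022,-0.035,-0.018,-0.067,0]
    - [-0.077,0.066,-0.034,-0.056,-0.029,-0.107,0]
    - [-0.106,0.091,-0.047,-0.077,-0.04,-0.147,0]
    - [-0.135,0.116,-0.06,-0.097,-0.05,-0.186,0]
    - [-0.164,0.14,-0.073,-0.118,-0.061,-0.226,0]
    - [-0.193,0.165,-0.086,-0.139,-0.072,-0.266,0]
    - [-0.217,0.186,-0.097,-0.157,-0.081,-0.3,0]
    - [-0.234,0.2,-0.105,-0.169,-0.087,-0.323,0]
    - [-0.241,0.206,-0.108,-0.174,-0.09,-0.333,0]
    - [-0.241,0.206,-0.108,-0.174,-0.09,-0.333,0]

```text
time: 5.95
tool_pos: [0.6299, -0.0099, 0.2608]
tcp_rot: [-2.968, -0.001, 1.603]
ft_force: [-0.3, 0.6, -3.4]
finger_gap: 0.0118
gripper_force: 50.0
```

```bash
python3 -c "
from mv import *
s=get_state(); print(s['time'],s['tool_pos'],s['ft_force'])
U=pour(5,[.055,0,.12]); delta(U); V=pour(20,[.05,0,.08]); delta(V); W=pour(46,[.05,0,.072]); delta(W,V)
s=snap('scene','s2'); a=cv2.resize(s['frame'][130:330,180:450],None,fx=2.5,fy=2.5); cv2.imwrite('pics/s2b.png',a)"
```

```text
5.95 [ 0.62992876 -0.00992631  0.26084541] [-0.26379082  0.56803238 -3.42936941]
d [-0.0011, 0.0755, 0.0699] w [-0.261, -0.001, -0.001] len 0.103 ang 15.0 to [ 0.692 -0.009  0.179]
d [-0.0012, 0.0571, 0.0966] w [-0.523, -0.001, -0.002] len 0.112 ang 30.0 to [ 0.669 -0.01   0.156]
d [0.0, -0.0336, -0.0214] w [-0.454, 0.0, -0.0] len 0.040 ang 26.0 to [ 0.631 -0.011  0.164]
```

View pics/s2b.png

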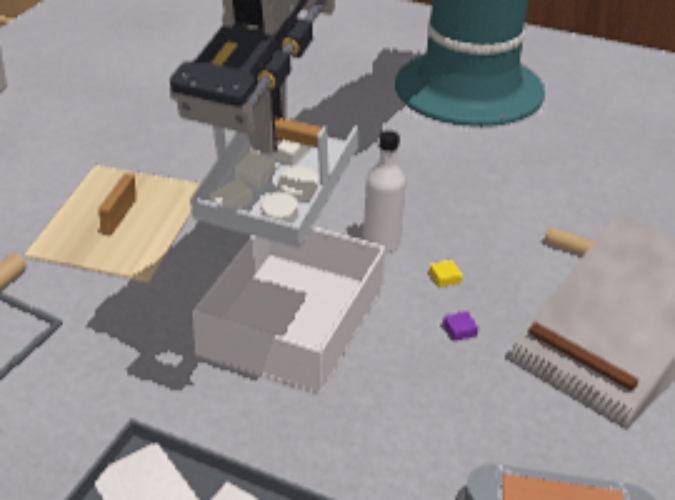

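The picture shows the tray held over the tub with all five blanks in it. I tip it to 20° first, low over the tub.

arm_command:
  increments:
    - [0,0.015,0.01,-0.03,0,0,0]
    - [0,0.035,0.025,-0.08,0,0,0]
    - [0,0.055,0.045,-0.16,0,0,0]
    - [0,0.07,0.06,-0.24,0,0,0]
    - [-0.001,0.065,0.08,-0.36,0,0,0]
    - [-0.001,0.06,0.09,-0.45,0,0,0]
    - [-0.001,0.057,0.096,-0.523,0,0,0]
    - [-0.001,0.057,0.096,-0.523,0,0,0]
    - [-0.001,0.057,0.096,-0.523,0,0,0]

```text
time: 7.12
tool_pos: [0.6706, -0.0081, 0.1574]
tcp_rot: [2.792, -0.001, 1.606]
ft_force: [0.0, 0.7, -4.0]
finger_gap: 0.0116
gripper_force: 50.0
```

```bash
python3 -c "
from mv import *
s=get_state(); print(s['time'],s['tool_pos'],s['ft_force'],s['joint_pos'])
for t in(28,36,46): delta(pour(t,[.05,0,.072]))"
```

```text
7.125 [ 0.67058643 -0.00810633  0.15735385] [ 0.0344927   0.71649693 -4.03586478] [-0.34669661  0.41979678  0.38824166  1.91904855 -0.34299021  0.50140833
  0.29234288]
d [-0.0016, -0.0124, -0.0018] w [-0.139, -0.002, 0.0] len 0.013 ang 8.0 to [ 0.658 -0.01   0.155]
d [-0.0015, -0.0218, -0.0109] w [-0.278, -0.002, 0.0] len 0.024 ang 16.0 to [ 0.646 -0.011  0.16 ]
d [-0.0015, -0.0352, -0.0204] w [-0.453, -0.002, 0.0] len 0.041 ang 26.0 to [ 0.631 -0.011  0.164]
```

arm_command:
  increments:
    - [-0.001,-0.006,-0.001,-0.07,0,0,0]
    - [-0.001,-0.012,-0.002,-0.14,0,0,0]
    - [-0.001,-0.017,-0.007,-0.21,0,0,0]
    - [-0.001,-0.022,-0.011,-0.278,0,0,0]
    - [-0.001,-0.028,-0.016,-0.36,0,0,0]
    - [-0.001,-0.035,-0.02,-0.453,0,0,0]
    - [-0.001,-0.035,-0.02,-0.453,0,0,0]
    - [-0.001,-0.035,-0.02,-0.453,0,0,0]
    - [-0.001,-0.035,-0.02,-0.453,0,0,0]
    - [-0.001,-0.035,-0.02,-0.453,0,0,0]

```text
time: 8.38
tool_pos: [0.6399, -0.015, 0.2189]
tcp_rot: [2.441, -0.007, 1.608]
ft_force: [0.4, 0.2, -2.9]
finger_gap: 0.0118
gripper_force: 50.0
```

```bash
python3 -c "
from mv import *
s=get_state(); print(s['time'],s['tool_pos'],s['ft_force'],s['joint_pos'],s['finger_gap'])
delta(pour(46,[.05,0,.072]))
a=snap('scene','s3')['frame'][150:310,220:390]; b=snap('side','d3')['frame'][120:320,180:340]
a=cv2.resize(a,(425,400)); b=cv2.resize(b,(320,400)); cv2.imwrite('pics/s3b.png',np.hstack([a,b]))"
```

```text
8.375 [ 0.63992173 -0.01504856  0.21892125] [ 0.38477014  0.20738101 -2.86155881] [-0.54777643  0.21184251  0.5951998   2.21783406 -1.29099015  0.14893851
  1.26387345] 0.011772080374172484
d [0.004, -0.0421, 0.0358] w [-0.103, -0.007, -0.002] len 0.055 ang 5.9 to [ 0.631 -0.011  0.164]
```

View pics/s3b.png

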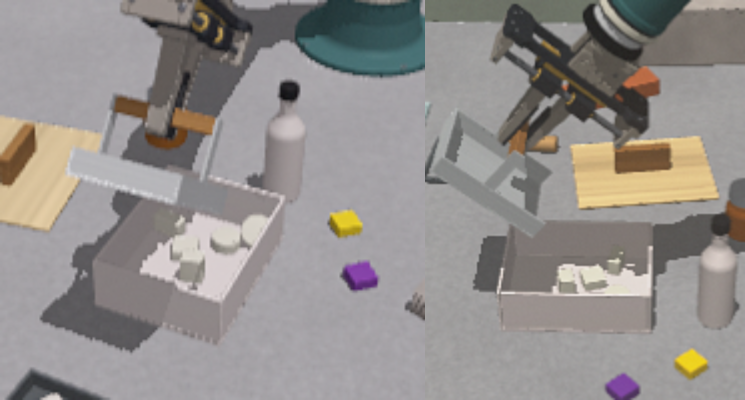

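All five blanks are in the tub (five pieces in the left panel at about (175,225), (183,247), (225,238), (258,232) and (190,268)) and the tray is empty. The arm stopped at a joint limit, so I untip while rising.

```bash
python3 -c "
from mv import *
T=pour(0,[.0,0,.0]); delta((np.array([.645,-.005,.31]),T[1]))"
```

```text
d [0.0106, 0.0628, -0.0658] w [0.701, -0.007, 0.001] len 0.092 ang 40.1 to [ 0.645 -0.005  0.31 ]
```

arm_command:
  increments:
    - [0.003,0.016,-0.016,0.17,0,0,0]
    - [0.006,0.031,-0.033,0.34,0,0,0]
    - [0.009,0.047,-0.05,0.51,0,0,0]
    - [0.01,0.062,-0.066,0.7,0,0,0]
    - [0.01,0.062,-0.066,0.7,0,0,0]
    - [0.01,0.062,-0.066,0.7,0,0,0]
    - [0.01,0.062,-0.066,0.7,0,0,0]

```text
time: 9.35
tool_pos: [0.6453, -0.0048, 0.3088]
tcp_rot: [3.141, -0.004, 1.61]
ft_force: [0.0, -0.9, -3.2]
finger_gap: 0.0118
gripper_force: 50.0
```

```bash
python3 -c "
from mv import *
s=get_state(); print(s['time'],s['tool_pos'],s['ft_force'],s['joint_pos'],s['finger_gap'])
H=(G[0]+[0,0,.12],G[1]); delta(H)"
```

```text
9.35 [ 0.64534335 -0.00480125  0.30881559] [ 2.37373879e-03 -8.97432210e-01 -3.23353239e+00] [-0.69118535  0.50482891  0.95110407  1.55128692 -0.42499039  1.30464122
  0.3534828 ] 0.011759977042676577
d [0.3013, -0.1494, 0.0796] w [0.346, 0.059, 0.347] len 0.346 ang 28.3 to [0.484 0.291 0.23 ]
```

arm_command:
  increments:
    - [0.04,-0.02,0.01,0.046,0.008,0.046,0]
    - [0.08,-0.04,0.021,0.092,0.016,0.092,0]
    - [0.12,-0.06,0.032,0.138,0.024,0.138,0]
    - [0.16,-0.08,0.042,0.184,0.031,0.184,0]
    - [0.2,-0.1,0.053,0.23,0.039,0.23,0]
    - [0.24,-0.12,0.064,0.276,0.047,0.277,0]
    - [0.28,-0.14,0.074,0.322,0.055,0.323,0]
    - [0.301,-0.149,0.08,0.346,0.059,0.347,0]
    - [0.301,-0.149,0.08,0.346,0.059,0.347,0]
    - [0.301,-0.149,0.08,0.346,0.059,0.347,0]
    - [0.301,-0.149,0.08,0.346,0.059,0.347,0]

```text
time: 10.72
tool_pos: [0.4846, 0.289, 0.2326]
tcp_rot: [-2.793, -0.005, 1.257]
ft_force: [0.9, -0.1, -2.7]
finger_gap: 0.0114
gripper_force: 50.0
```

```bash
python3 -c "
from mv import *
s=get_state(); print(s['time'],s['tool_pos'],s['ft_force'])
delta((G[0]+[0,0,.12],G[1])); delta((G[0]+[0,0,.01],G[1]));delta(G)
p=np.array([.458,.2997,.182]);r=TRAY[1]
pts=[p+r.apply([x,y,z]) for x in(-.07,.07) for y in(-.052,.052) for z in (0,.025)]
out=[]
for n in('scene','side'):
    s=snap(n,n+'4'); a=cv2.resize(s['frame'],None,fx=2.5,fy=2.5); q=proj(s,pts)
    for u in q: cv2.circle(a,tuple(int(v*2.5) for v in u),3,(0,0,255),1)
    c=(q.mean(0)*2.5).astype(int); out.append(a[max(0,c[1]-200):c[1]+200,max(c[0]-190,0):c[0]+190][:400,:380])
h=min(o.shape[0] for o in out); cv2.imwrite('pics/s4b.png',np.hstack([o[:h] for o in out]))"
```

```text
10.725 [0.4846145  0.28903962 0.2325514 ] [ 0.87043172 -0.05443032 -2.71332445]
d [0.0016, -0.0001, 0.0023] w [0.001, -0.004, -0.002] len 0.003 ang 0.3 to [0.484 0.291 0.23 ]
d [0.001, 0.0375, 0.1057] w [0.001, -0.004, -0.002] len 0.112 ang 0.3 to [0.484 0.291 0.12 ]
d [0.001, 0.0409, 0.1151] w [0.001, -0.004, -0.002] len 0.122 ang 0.3 to [0.484 0.291 0.11 ]
```

View pics/s4b.png

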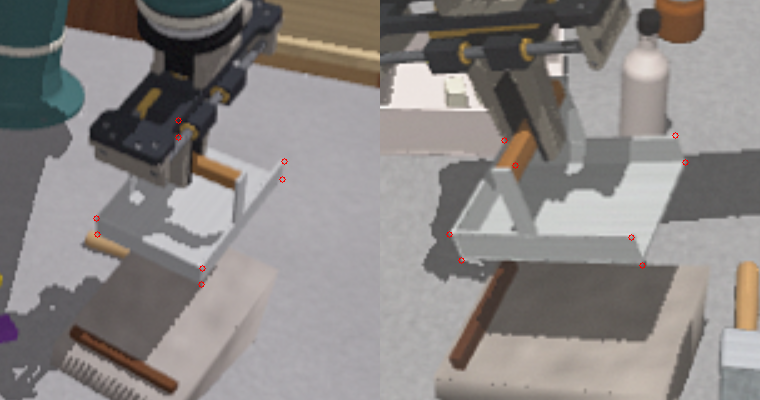

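The held tray matches the prediction in both views, so I lower it, press it gently to the stop and release.

arm_command:
  increments:
    - [0.001,0.01,0.028,0,-0.004,-0.002,0]
    - [0.001,0.02,0.056,0,-0.004,-0.002,0]
    - [0.001,0.03,0.085,0,-0.004,-0.002,0]
    - [0.001,0.035,0.103,0,-0.004,-0.002,0]
    - [0.001,0.037,0.109,0,-0.004,-0.002,0]
    - [0.001,0.038,0.113,0,-0.004,-0.002,0]
    - [0.001,0.039,0.115,0,-0.004,-0.002,0]
    - [0.001,0.04,0.115,0,-0.004,-0.002,0]
    - [0.001,0.042,0.115,0,-0.004,-0.002,0]
    - [0.001,0.042,0.115,0,-0.004,-0.002,0]
  force: 20

```text
time: 12.08
tool_pos: [0.4847, 0.2923, 0.1105]
tcp_rot: [-2.792, -0.003, 1.263]
ft_force: [-0.5, -0.9, 5.4]
finger_gap: 0.0119
gripper_force: 20.0
```

arm_command:
  increments:
    - [0,0,0,0,0,0,0.05]
    - [0,0,0,0,0,0,0.05]
    - [0,0,0,0,0,0,0.05]
    - [0,0,-0.01,0,0,0,0.05]
    - [0,0,-0.04,0,0,0,0.05]
    - [0,0,-0.08,0,0,0,0.05]
    - [0,0,-0.13,0,0,0,0.05]
    - [0,0,-0.16,0,0,0,0.05]
    - [0,0,-0.16,0,0,0,0.05]

```text
time: 13.2
tool_pos: [0.5384, 0.2743, 0.2622]
tcp_rot: [-2.796, -0.004, 1.261]
ft_force: [-0.5, -0.3, -0.6]
finger_gap: 0.0497
gripper_force: 0.0
```

```bash
cat >> mv.py <<'E'
def fin(pose,yaw90=False,h=.032):  # tool pointing down, closing along body y; x-axis flip via yaw90
    p,r=pose; q=r*R.from_euler('z',180 if yaw90 else 0,degrees=True)*R.from_euler('x',180,degrees=True)
    return p+np.array([0,0,h-tcp_to_grasp]),q
E
python3 -c "
from mv import *
s=get_state(); print(s['time'],s['tool_pos'],s['joint_pos'])
for f in(0,1): delta(fin(COV,f,.032+.10))"
```

```text
13.2 [0.53843335 0.27433293 0.26222902] [-0.9760003   0.63628736  0.89553623  1.5151084  -0.62205558  1.56752019
 -0.29730759]
d [-0.5347, 0.171, 0.0945] w [-0.313, 0.186, 1.085] len 0.569 ang 65.6 to [ 0.498 -0.274  0.113]
d [-0.5347, 0.171, 0.0945] w [-0.212, -0.356, -2.021] len 0.569 ang 118.2 to [ 0.498 -0.274  0.113]
```

```bash
python3 -c "
from mv import *
delta(fin(COV,0,.032+.19))"
```

```text
d [-0.5343, 0.1405, 0.0098] w [-0.313, 0.186, 1.085] len 0.553 ang 65.6 to [ 0.498 -0.274  0.203]
```

arm_command:
  increments:
    - [-0.053,0.014,0.001,-0.031,0.019,0.109,0.06]
    - [-0.107,0.028,0.002,-0.063,0.037,0.217,0.06]
    - [-0.16,0.042,0.003,-0.094,0.056,0.326,0.06]
    - [-0.214,0.056,0.004,-0.125,0.074,0.434,0.06]
    - [-0.267,0.07,0.005,-0.157,0.093,0.543,0.06]
    - [-0.32,0.084,0.006,-0.188,0.112,0.651,0.06]
    - [-0.374,0.098,0.007,-0.219,0.13,0.76,0.06]
    - [-0.427,0.112,0.008,-0.25,0.149,0.868,0.06]
    - [-0.481,0.126,0.009,-0.282,0.167,0.977,0.06]
    - [-0.534,0.14,0.01,-0.313,0.186,1.085,0.06]
    - [-0.534,0.14,0.01,-0.313,0.186,1.085,0.06]
    - [-0.534,0.14,0.01,-0.313,0.186,1.085,0.06]

```text
time: 14.7
tool_pos: [0.4962, -0.2715, 0.2009]
tcp_rot: [-3.141, 0.006, 0.168]
ft_force: [-0.2, -0.4, -0.1]
finger_gap: 0.0604
gripper_force: 0.0
```

```bash
python3 -c "
from mv import *
s=get_state(); print(s['time'],s['tool_pos'],s['joint_pos'])
delta(fin(COV,0))
s=snap('wrist','w5'); a=s['frame'].copy()
p,r=COV; pts=[p+r.apply([x,y,.006]) for x in(-.098,.098) for y in(-.078,.078)]+[p+r.apply([x,y,.046]) for x in(-.04,.04) for y in(-.007,.007)]
p,r=TUB; pts+=[p+r.apply([x,y,.06]) for x in(-.09,.09) for y in(-.07,.07)]
for u in proj(s,pts): cv2.circle(a,tuple(int(v) for v in u),3,(0,0,255),1)
b=snap('side','d5')['frame'][160:410,180:400]; b=cv2.resize(b,None,fx=1.3,fy=1.3)
o=np.zeros((420,560+b.shape[1]-100,3),np.uint8)[:, :800]
o[:,:514]=a[:,46:]; w=800-514; o[:b.shape[0],514:514+min(w,b.shape[1])]=b[:,:w]; cv2.imwrite('pics/w5b.png',o)"
```

```text
14.7 [ 0.49618555 -0.27146129  0.20086051] [-0.43887545  0.62671162  1.24485798  1.87498583 -0.65357341  1.13807574
 -0.35297003]
d [0.003, 0.0026, 0.1875] w [-0.001, 0.006, 0.003] len 0.188 ang 0.4 to [ 0.498 -0.274  0.013]Traceback (most recent call last):
  File "<string>", line 11, in <module>
    o[:,:514]=a[:,46:]; w=800-514; o[:b.shape[0],514:514+min(w,b.shape[1])]=b[:,:w]; cv2.imwrite('pics/w5b.png',o)
                                   ~^^^^^^^^^^^^^^^^^^^^^^^^^^^^^^^^^^^^^^^
ValueError: could not broadcast input array from shape (325,286,3) into shape (325,232,3)
```

```bash
python3 -c "
from mv import *
s=load('w5'); a=s['frame'].copy()
p,r=COV; pts=[p+r.apply([x,y,.006]) for x in(-.098,.098) for y in(-.078,.078)]+[p+r.apply([x,y,.046]) for x in(-.04,.04) for y in(-.007,.007)]
p,r=TUB; pts+=[p+r.apply([x,y,.06]) for x in(-.09,.09) for y in(-.07,.07)]
for u in proj(s,pts): cv2.circle(a,tuple(int(v) for v in u),3,(0,0,255),1)
b=load('d5')['frame'][160:410,200:384]; b=cv2.resize(b,(240,326)); b=np.vstack([b,np.zeros((94,240,3),np.uint8)])
cv2.imwrite('pics/w5b.png',np.hstack([a,b]))"
```

```text
(no output)
```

View pics/w5b.png

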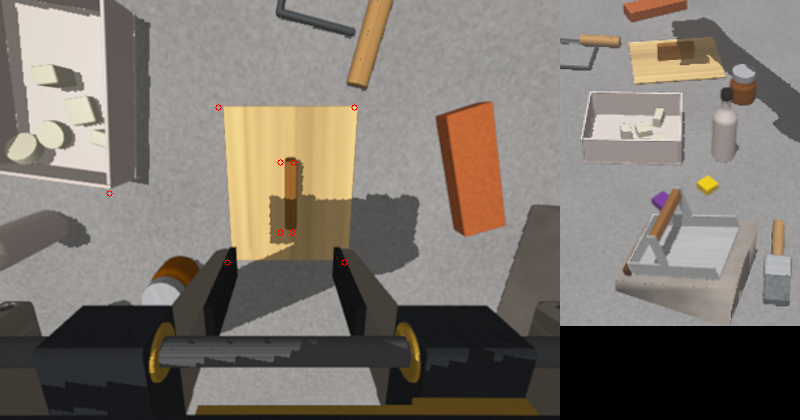

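The wrist view shows the cover at (290,185), about 5 px right of prediction, as the bar was. The tub's rim corner is at (109,185) against a predicted 193. I'll check numerically whether the tub has moved.

```bash
python3 -c "
from mv import *
snap('scene','s6')
def m(f0,f1,u0,v0,u1,v1):
    A=load(f0)['frame'];B=load(f1)['frame']; t=A[v0:v1,u0:u1]; w=B[v0-12:v1+12,u0-12:u1+12]
    r=cv2.matchTemplate(cv2.resize(w,None,fx=4,fy=4,interpolation=2),cv2.resize(t,None,fx=4,fy=4,interpolation=2),5); _,s,_,l=cv2.minMaxLoc(r); print(f1,round(s,3),(l[0]-48)/4,(l[1]-48)/4)
m('scene0','s6',250,250,320,292); m('side0','d5',212,262,300,292)
m('scene0','s6',275,180,300,212); m('side0','d5',252,183,328,226)
for d in([0,0,0],[.007,0,0],[0,.007,0]):
    for n in('scene0','side0'): print(d,proj(load(n),TUB[0]+[.0,.07,.06]+np.array(d)))
"
```

```text
s6 0.878 0.0 0.0
d5 0.882 0.0 0.0
s6 0.853 0.0 0.0
d5 0.69 0.0 0.0
[0, 0, 0] [[322.60825523 247.78916073]]
[0, 0, 0] [[253.8517626  266.71733655]]
[0.007, 0, 0] [[321.5374201  249.41294605]]
[0.007, 0, 0] [[250.83060839 266.60830459]]
[0, 0.007, 0] [[325.17841609 248.59942501]]
[0, 0.007, 0] [[253.56757599 268.74822433]]
```

```bash
python3 -c "
from mv import *
s=load('w5'); g=s['frame'].mean(2).astype(int)
for u in(30,60,90): print('col',u,g[155:200,u].tolist())
for v in(60,120): print('row',v,g[v,85:155].tolist())
p,r=TUB
for y in(-.07,-.05,-.03,-.01): print(y,proj(s,[p+r.apply([-.09,y,.06]),p+r.apply([-.086,y,.06])]).round(1).tolist())
for x in(-.09,-.06,-.03,0): print(x,proj(s,[p+r.apply([x,-.07,.06]),p+r.apply([x,-.066,.06]),p+r.apply([x,-.07,0])]).round(1).tolist())
"
```

```text
col 30 [135, 122, 120, 120, 121, 123, 125, 124, 117, 105, 102, 103, 105, 105, 106, 106, 105, 104, 108, 143, 195, 215, 201, 174, 159, 157, 157, 158, 159, 158, 155, 153, 153, 153, 152, 152, 151, 151, 148, 148, 151, 151, 152, 154, 154]
col 60 [218, 218, 218, 218, 218, 217, 217, 217, 219, 219, 212, 166, 112, 101, 105, 105, 106, 105, 107, 106, 105, 103, 108, 141, 194, 216, 200, 171, 160, 160, 158, 154, 152, 153, 154, 155, 156, 158, 159, 160, 163, 164, 162, 163, 160]
col 90 [219, 220, 220, 219, 219, 219, 220, 220, 219, 219, 219, 219, 219, 222, 217, 177, 117, 100, 104, 105, 105, 106, 106, 107, 106, 102, 102, 131, 189, 219, 210, 183, 163, 160, 159, 159, 158, 161, 160, 158, 158, 158, 158, 159, 159]
row 60 [222, 221, 221, 222, 222, 221, 222, 221, 222, 222, 222, 222, 222, 222, 222, 223, 222, 220, 221, 215, 179, 126, 90, 86, 87, 88, 90, 88, 89, 88, 89, 88, 88, 88, 87, 88, 89, 90, 87, 88, 89, 88, 88, 89, 88, 88, 88, 88, 92, 96, 88, 83, 80, 79, 78, 79, 80, 79, 78, 80, 79, 76, 76, 88, 121, 149, 152, 151, 151, 151]
row 120 [219, 218, 219, 219, 220, 218, 216, 213, 201, 175, 132, 97, 86, 88, 88, 89, 93, 101, 118, 170, 215, 217, 188, 135, 94, 85, 87, 88, 89, 89, 88, 89, 89, 88, 90, 87, 89, 88, 89, 88, 88, 89, 88, 88, 89, 89, 88, 90, 88, 94, 95, 87, 81, 80, 79, 78, 79, 80, 80, 81, 82, 79, 79, 102, 140, 149, 149, 151, 153, 154]
-0.07 [[109.1, 193.2], [109.0, 189.5]]
-0.05 [[89.8, 190.7], [89.6, 187.0]]
-0.03 [[70.5, 188.2], [70.2, 184.5]]
-0.01 [[51.0, 185.7], [50.6, 181.9]]
-0.09 [[109.1, 193.2], [105.3, 192.7], [136.0, 182.1]]
-0.06 [[107.9, 165.0], [104.0, 164.5], [135.7, 158.1]]
-0.03 [[106.7, 135.2], [102.6, 134.6], [135.4, 132.9]]
0 [[105.4, 103.5], [101.2, 102.9], [135.0, 106.5]]
```

The tub has not moved, and the wrist-view offsets are only 3–5 mm. I grip the cover.

arm_command:
  increments:
    - [0.003,0.005,0.05,0,0.006,0.003,0.06]
    - [0.003,0.005,0.1,0,0.006,0.003,0.06]
    - [0.003,0.005,0.15,0,0.006,0.003,0.06]
    - [0.003,0.005,0.175,0,0.006,0.003,0.06]
    - [0.003,0.005,0.187,0,0.006,0.003,0.06]
    - [0.003,0.005,0.187,0,0.006,0.003,0.06]
    - [0.003,0.005,0.187,0,0.006,0.003,0]
    - [0.003,0.005,0.187,0,0.006,0.003,0]
    - [0.003,0.005,0.187,0,0.006,0.003,0]
    - [0.003,0.005,0.187,0,0.006,0.003,0]
    - [0.003,0.005,0.187,0,0.006,0.003,0]
  force: 40

```text
time: 16.23
tool_pos: [0.4995, -0.2773, 0.0149]
tcp_rot: [3.14, -0.001, 0.164]
ft_force: [0.2, 0.1, 1.7]
finger_gap: 0.0133
gripper_force: 40.0
```

arm_command:
  increments:
    - [0,0,-0.02,0,0,0,0]
    - [0,0,-0.06,0,0,0,0]
    - [0,0,-0.11,0,0,0,0]
    - [0,0,-0.15,0,0,0,0]
    - [0,0,-0.15,0,0,0,0]
    - [0,0,-0.15,0,0,0,0]

```text
time: 16.98
tool_pos: [0.4988, -0.2764, 0.1643]
tcp_rot: [-3.141, -0.001, 0.164]
ft_force: [-0.7, -0.7, -2.3]
finger_gap: 0.0135
gripper_force: 40.0
```

```bash
python3 -c "
from mv import *
s=get_state(); print(s['time'],s['tool_pos'],s['tcp_rot'],s['ft_force'],s['joint_pos'],s['finger_gap'])
t=(np.array([.567,-.0145,.060]),R.from_euler('z',.034))
A=fin(t,0,.032+.09); delta(A); delta(fin(t,0,.032+.0),A)"
```

```text
16.975 [ 0.49882185 -0.27641026  0.16433061] [-3.14127094e+00 -9.14658743e-04  1.63994487e-01] [-0.72847261 -0.68080618 -2.34665898] [-0.38755059  0.66372404  1.18223318  1.8987365  -0.70573715  1.07622151
 -0.31872684] 0.013450883374783049
d [0.11, -0.2473, 0.0012] w [-0.0, -0.001, 0.13] len 0.271 ang 7.4 to [ 0.567 -0.014  0.163]
d [-0.0, -0.0, 0.09] w [0.0, 0.0, 0.0] len 0.090 ang 0.0 to [ 0.567 -0.014  0.073]
```

arm_command:
  increments:
    - [0.012,-0.027,0,0,0,0.014,0]
    - [0.03,-0.067,0,0,0,0.035,0]
    - [0.05,-0.112,0,0,0,0.06,0]
    - [0.07,-0.157,0,0,0,0.083,0]
    - [0.09,-0.202,0,0,0,0.106,0]
    - [0.104,-0.234,0,0,0,0.123,0]
    - [0.11,-0.247,0.001,0,0,0.13,0]
    - [0.11,-0.247,0.001,0,0,0.13,0]
    - [0.11,-0.247,0.001,0,0,0.13,0]
    - [0.11,-0.247,0.001,0,0,0.13,0]

```text
time: 18.23
tool_pos: [0.5671, -0.0173, 0.1638]
tcp_rot: [3.141, -0.002, 0.031]
ft_force: [-0.1, -0.4, -1.8]
finger_gap: 0.0137
gripper_force: 40.0
```

```bash
python3 -c "
from mv import *
s=get_state(); print(s['time'],s['tool_pos'],s['tcp_rot'],s['finger_gap'])
t=(np.array([.567,-.0145,.060]),R.from_euler('z',.034))
delta(fin(t,0,.032+.0))"
```

```text
18.225 [ 0.567104   -0.01730218  0.16382846] [ 3.14067986e+00 -1.55437806e-03  3.10315581e-02] 0.013689744396491354
d [-0.0002, -0.0029, 0.0905] w [0.001, -0.002, -0.003] len 0.091 ang 0.2 to [ 0.567 -0.014  0.073]
```

arm_command:
  increments:
    - [0,-0.003,0.02,0,0,-0.003,0]
    - [0,-0.003,0.045,0,0,-0.003,0]
    - [0,-0.003,0.065,0,0,-0.003,0]
    - [0,-0.003,0.078,0,0,-0.003,0]
    - [0,-0.003,0.084,0,0,-0.003,0]
    - [0,-0.003,0.087,0,0,-0.003,0]
    - [0,-0.003,0.089,0,0,-0.003,0]
    - [0,-0.003,0.089,0,0,-0.003,0]
    - [0,-0.003,0.089,0,0,-0.003,0]

```text
time: 19.35
tool_pos: [0.5677, -0.0126, 0.0749]
tcp_rot: [3.141, -0.002, 0.037]
ft_force: [-0.1, -0.5, -0.5]
finger_gap: 0.0138
gripper_force: 40.0
```

arm_command:
  increments:
    - [0,0,0.001,0,0,0,0]
    - [0,0,0.001,0,0,0,0]
    - [0,0,0,0,0,0,0.05]
    - [0,0,0,0,0,0,0.05]
    - [0,0,0,0,0,0,0.05]
    - [0,0,-0.02,0,0,0,0.05]
    - [0,0,-0.07,0,0,0,0.05]
    - [0,0,-0.13,0,0,0,0.05]
    - [0,0,-0.19,0,0,0,0.05]
    - [0,0,-0.21,0,0,0,0.05]
    - [0,0,-0.21,0,0,0,0.05]
    - [0,0,-0.21,0,0,0,0.05]

```text
time: 20.85
tool_pos: [0.5663, -0.0119, 0.2832]
tcp_rot: [3.141, 0.001, 0.037]
ft_force: [-1.2, 0.5, -0.6]
finger_gap: 0.0501
gripper_force: 0.0
```

```bash
python3 -c "
from mv import *
p,r=TUB; pts=[p+r.apply([x,y,.066]) for x in(-.098,.098) for y in(-.078,.078)]
o=[]
for n,(u0,v0,u1,v1) in(('scene',(240,190,480,320)),('side',(200,200,390,420))):
    s=snap(n,n+'7'); f=400/(u1-u0); q=proj(s,pts); a=cv2.resize(s['frame'][v0:v1,u0:u1],None,fx=f,fy=f)
    for u in q: cv2.circle(a,(int((u[0]-u0)*f),int((u[1]-v0)*f)),3,(0,0,255),1)
    o.append(np.vstack([a,np.zeros((max(0,464-a.shape[0]),400,3),np.uint8)])[:464,:400])
cv2.imwrite('pics/s7b.png',np.hstack(o))"
```

```text
(no output)
```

View pics/s7b.png

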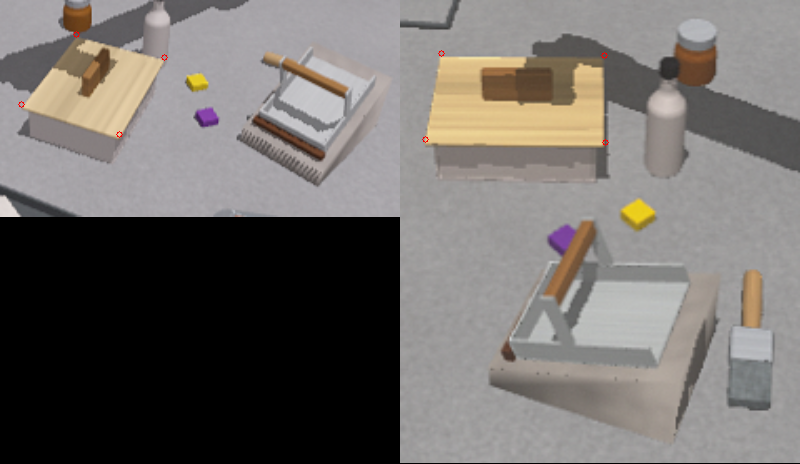

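The cover sits square, with an equal overhang on the left and right (side panel: cover 426–606, tub wall 436–597). The tray is back at its stop.

```bash
python3 -c "
from workcell import *
print(hand_in())"
```

```text
the job is handed in; nothing more can be done
None
```

I've handed the job in: the five blanks are in the tub, the empty tray is back against its stop on the stone, and the cover lies squarely on the tub. The robot's clock read about 21 s. `hand_in()` gave no verdict, so this rests on the last pictures.

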